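Hang the cupboard's lift-off door and shut it

TASK

The door of the little wooden cupboard has been lifted off and stands on the counter. Hang it back: with the door held open, lower it so that both of its hinge sockets go down over the two upright pintles together and sit fully home; lower it in the hand, do not let it drop. Then let go and push the door shut, and leave the things round about where they are.

Things in the scene. Friction and masses are not known exactly. Their poses are not given: they have to be found in the camera images.
- cupboard: Fixed open-fronted wooden cupboard, 150 x 194 x 215 mm (x, y, z). Origin: centre of its underside, on the counter. -x is the open front (at x=-75), +y its left side, z up. Two iron brackets on the front edge of the left wall carry one upright pintle each, both on the vertical axis x=-90, y=+79. Hung and shut, the door has the cupboard's yaw, its origin at x=-67, y=+1, z=22 here.
- opening (a point): Middle of the opening in the plane of the front; axes as the cupboard's. The opening is 158 mm wide and runs from 16 to 199 above the counter. Top and bottom boards reach the front, so the door can be lowered onto the pintles only while it stands open, 60 to 110 degrees, clear in front. A batten inside the right wall stops the shut door flush with the front.
- pintle_low (a point): Foot of the lower pintle, on the flat lug that the socket sits on, 45 mm above the counter. The pintle is 9 mm in diameter, stands 18 up from here and has a rounded tip. Axes as the cupboard's.
- pintle_high (a point): Foot of the upper pintle, 150 mm above the counter, exactly above the lower one; same pintle. The brackets stand out about 26 mm in front of the cupboard: with less than about 170 mm under the door, bring it over the pintles from the front, not from the left.
- door: Loose wooden door, about 0.35 kg, standing upright on the counter. Panel 16 x 150 x 172 mm (x, y, z). Origin: centre of the panel's underside; x from outer face (x=-8) to inner face (x=+8), y towards the hinge edge (y=+75), z up. A shelf low on the inner face fills x=8 to 52, y=-48 to +58, z=0 to 32. Socket axis: x=-23, y=+78.
- door_top (a point): Middle of the door's free upper edge, 172 mm above its underside: grip here, across the 16 thickness. Axes as the door's. Hung, the door turns easily about the pintles and stays where it is left; it opens towards the robot, clockwise seen from above: 90 degrees open, its yaw is the cupboard's minus 1.57.
- door_knob (a point): Tip of the brass knob on the door's outer face (radius 11 mm, standing 26 out), at y=-55, z=90 in the door's frame, near the free edge. Axes as the door's. The door can be pushed shut on the outer face near its upper edge beside the knob, where the gripper stays above the cupboard's top.
- socket_low (a point): Centre of the mouth (lower end) of the lower socket, 23 mm above the door's underside. The socket is a tube open below, 25 deep, bore 11, flared to 16 at the mouth, held by a strap 45 long on the outer face. Axes as the door's.
- socket_high (a point): Centre of the mouth of the upper socket, 128 mm above the door's underside; same socket.
- jar_tall: Bystander: glass jar with dark lid, 64 across x 90 mm high; origin at the centre of its base.
- jar_small: Bystander: small jar with a yellowish lid, 53 across x 66 mm high; origin at the centre of its base.
- apple: Bystander: red apple, 70 mm across; origin at its base.
- tumbler: Bystander: clear glass tumbler, 81 across x 91 mm high; origin at the centre of its base.
- cork_standing: Bystander: cork standing on end, 24 across x 43 mm high; origin at the centre of its base.
- tape: Bystander: roll of tape lying flat, 104 across x 25 mm high; origin at the centre of its base.

How it is judged (in metres and radians):
On the way:
1. both sockets are down home on their pintles (horizontal distance between socket_low and pintle_low below 0.004 m and horizontal distance between socket_high and pintle_high below 0.004 m and z of socket_low in the frame of pintle_low below 0.004 m and z of socket_high in the frame of pintle_high below 0.004 m and angle between door's own z axis and vertical below 0.06 rad), for 0.2 s.
At the end, for the whole second after the job is handed in: Both sockets sit on their pintles (each mouth within 5 mm of its pintle's foot), the door is upright (within 0.06 rad), shut to within 0.1 rad (about 15 mm at its free edge) and at rest (distance between socket_low and pintle_low below 0.005 m and distance between socket_high and pintle_high below 0.005 m and angle between door's own z axis and vertical below 0.06 rad and angle between the x axis of door and the x axis of cupboard, either way round below 0.1 rad and linear speed of door below 0.02 m/s); the robot touches nothing.
It fails at once if the door is let go in the air, more than about 15 mm above its seat, or knocked over (height (world z) of door above 0.037 m and contact force between the fingers and door below 0.05 N).
It fails at once if a bystander is pushed more than 40 mm from its place (distance of any of jar_tall, jar_small, apple, tumbler, cork_standing, tape from where it was at the start of the episode above 0.04 m).
It also fails if it takes over 64 s, if anything falls off the work surface, if the arm or the gripper's body presses on something with over 40 N, if the wrist force passes 120 N, or if a joint passes its speed limit or range.

ROBOT

A 6-joint arm with a two-finger parallel gripper is mounted at the origin on a cart in front of the work surface, level with it; the furniture and walls round the work are solid. World frame = base frame: x ahead of the robot, y to its left, z up, the work surface at z = 0. Lengths are in m, angles in degrees, forces in N, time in s.
With the tool pointing down it reaches from about 0.3 to 0.75 m from the base axis. Payload 8.5 kg.
Tool frame: the origin (TCP) lies on the mounting face of the last link; the fingertips stand 173 mm ahead of it and the grasp point (between the pads) lies 155 mm ahead of it; z points along the fingers, y is the line along which they close (so a half turn about z gives the same grasp; the last joint's range is limited). The gripper opens to 85 mm and grips with 20 to 120 N. Pads are 22 mm wide; open, the fingers measure 114 mm over their backs; the gripper's body (76 mm by 85 mm) begins 54 mm behind the grasp point. The pads swing forward as they close: fully open they stand 13 mm farther back than shut.
Start: joints at [54.185, 21.807, 74.336, -0, 83.858, -12.336], TCP at [0.219, 0.504, 0.405] pointing down, gripper open.
Joint ranges: [-178.18, 178.18], [-50.72, 133.34], [12.68, 142.11], [-81.47, 261.47], [9.98, 163.14], [-165.26, 165.26]. Speed limits (degrees/s): [136.94, 136.94, 180, 180, 180, 180].

INTERFACE

Orientations are given as [roll, pitch, yaw] about the fixed x, y, z axes, in that order (R = Rz(yaw) Ry(pitch) Rx(roll)).
In Python, from rig import r gives the robot as it stands.
- The arm moves only by the tool apply_moves, never from a script. Its argument "targets" is a list of rows, each an object with "translation": the shift along the world's x, y, z normalised to -1 to 1, where 1 is 0.2 m, a list of three; "twist": the turn about the world's z normalised to -1 to 1, where 1 is pi/2 rad; "gripper": the opening, from -1 (shut) to 1 (fully open). A call has 1 to 20 rows; each row shifts and turns the commanded pose from where the row before left it; what a row does not reach is not made up. A row lasts 1/10 s, in which the tool goes at most 50 mm and 8.59 degrees, less where a joint would pass 70% of its speed; a pose out of reach is approached as far as the arm can. A call with a number of a shift or a turn outside -1 to 1 is refused whole. A call with a gripper value outside its range is refused whole. The fingers move at their own pace and stop on an object; "newtons" is the grip in N (left out, the last holds). Time passes only in rows, so rows that do not move let the fingers close. It gives the time, the measured TCP pose, the force, the opening and the grip force at its end, in the units of the state.
- r.read_state(): the state, without advancing time (a new reading comes with each control period).
- r.get_image(name): name is "side" or "top" or "wrist"; returns a dict with "frame" (400x640x3 uint8, blue, green, red), "fx", "fy", "cx", "cy" (pixels), "R" (3x3) and "t" (3): a world point X has camera coordinates R X + t. Camera axes: x right, y down, z forward; pixel columns grow to the right and rows downward; lengths in m; the calibration is good to about 2 mm. A picture is of the moment at which its call begins. There is no depth.
- r.job_done(): hands the job in; it is judged then, once.
Trained networks look in a picture, given as the dict that the camera call returned (one of the last four; its "shot" number tells which), for a name from the list of things; names that differ only in an ending like _2 or _b are one class to them, and where a whole thing is asked for, a point or a joint stands for the part that bears it (a point fixed in the world has none). Each returns a list of dicts, best first, with "p" (0 to 1); they miss things now and then, are a little off and sometimes report something else, mostly with a low value. They report only what shows in the picture. A call takes as long as a camera call.
- r.find_in(picture, thing): "uv" ([column, row] in pixels, amid what is visible of it).
The state is a dict: "t": time; "q": joint angles; "joint_vel": joint speeds; "joint_efforts": joint torques, N m; "position": TCP position; "eef_rot": TCP orientation; "ft_force": force on the tool from outside, world axes, zero at the start; "wrist_torque": the same for the moment, N m; "opening": finger opening in m; "gripper_force": force on a finger pad.
Only numpy, scipy, OpenCV 4.12 (cv2) and the standard library are available. Lean on these libraries where they do the work, as an engineer would, in place of code of your own. Each camera call takes 0.05 s, during which the arm holds its last target. There are 200 camera calls.

## Working session

There is one attempt and no reset: what is moved stays moved. The work goes in short steps, Python scripts to look and compute and a tool call to move; the robot and the scene stay as the last step left them, time stands still between calls to the robot, and variables do not carry over. Pictures are saved under pics/ and viewed, at most 10 in all, crops included, and the job is handed in when it is done.

Besides the shell and the picture viewer there is one more tool, called after "Request:" by a JSON object that holds its "fn" and its "kwargs", one argument or row to a line. apply_moves: Moves the arm, as the interface text tells. Scaled input: -1 to 1 covers 0.2 m each way for a shift and pi/2 rad each way for a turn. Its arguments: {"type":"object","properties":{"targets":{"type":"array","items":{"type":"object","properties":{"translation":{"type":"array","items":{"type":"number"}},"twist":{"type":"number"},"gripper":{"type":"number"}}}},"newtons":{"type":"number"}},"required":["targets"]}

```bash
mkdir -p pics; ls
python3 - <<'E'
from rig import r
import cv2
s=r.read_state(); print(s)
for n in ("side","top","wrist"):
    p=r.get_image(n); cv2.imwrite(f"pics/{n}0.png",p["frame"])
    print(n,p["fx"],p["cx"],p["cy"],p["R"],p["t"])
    for k in ("cupboard","opening","pintle_low","pintle_high","door","door_top","door_knob","socket_low","socket_high","jar_tall","jar_small","apple","tumbler","cork_standing","tape"):
        try: print(k,[(d["uv"],round(d["p"],2)) for d in r.find_in(p,k)[:2]])
        except Exception as e: print(k,e)
E
```

```text
pics
{'t': 0.0, 'q': array([ 5.41840923e+01,  2.18410950e+01,  7.43858399e+01, -7.55737289e-04,
        8.38595926e+01, -1.23364788e+01]), 'joint_vel': array([ 0.04358711, -0.04618746, -0.02768753, -0.02171251,  0.03957583,
        0.01339183]), 'joint_efforts': array([ 5.13769410e-04, -4.48471355e+01, -2.31280929e+01, -1.46808106e-04,
        4.80116112e-03, -2.21307772e-06]), 'position': array([0.21910977, 0.50441553, 0.40410422]), 'eef_rot': array([-1.79915310e+02, -1.77528680e-02,  1.56520639e+02]), 'ft_force': array([ 0.15679021, -0.25402618, -0.04273241]), 'wrist_torque': array([-0.03217122,  0.01942237,  0.00531779]), 'gripper_force': 0.0, 'opening': 0.0856015695888218}
side 365.71760247355957 315.8097006060514 200.50028133442282 [[ 0.99574633 -0.09205252 -0.00394805]
 [-0.03606017 -0.34992055 -0.93608508]
 [ 0.08478749  0.93224564 -0.35175154]] [-0.54441357  0.15957661  0.90889743]
cupboard [([297.0, 194.8], 0.63), ([376.1, 219.1], 0.61)]
opening [([377.4, 221.7], 0.76)]
pintle_low [([377.0, 220.3], 0.68)]
pintle_high [([377.1, 219.6], 0.96)]
door [([294.6, 194.1], 0.83)]
doo
[... 971 characters left out ...]
]
socket_high [([247.8, 221.3], 0.76)]
jar_tall [([411.8, 173.9], 0.69), ([249.6, 219.8], 0.62)]
jar_small [([250.0, 163.1], 0.68)]
apple [([409.9, 212.9], 0.73)]
tumbler [([442.7, 248.6], 0.75)]
cork_standing [([446.5, 187.5], 0.5)]
tape [([397.4, 245.8], 0.68)]
wrist 338.3707571340228 324.9054253989866 195.86140002113726 [[ 3.98855424e-01  9.17013516e-01  7.50507598e-04]
 [ 8.85619369e-01 -3.85412584e-01  2.59105140e-01]
 [ 2.37892170e-01 -1.02680826e-01 -9.65848830e-01]] [-0.55069014 -0.03376507  0.37782532]
cupboard []
opening []
pintle_low []
pintle_high []
door []
door_top []
door_knob []
socket_low []
socket_high []
jar_tall []
jar_small []
apple []
tumbler []
cork_standing []
tape []
```

Run:
```python
import cv2
a=cv2.imread("pics/top0.png")[100:300,190:490]; cv2.imwrite("pics/topc.png",cv2.resize(a,None,fx=2.6,fy=2.6,interpolation=cv2.INTER_CUBIC))
a=cv2.imread("pics/side0.png")[140:380,200:460]; cv2.imwrite("pics/sidec.png",cv2.resize(a,None,fx=2.5,fy=2.5,interpolation=cv2.INTER_CUBIC))
```

```text
(no output)
```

View pics/topc.png

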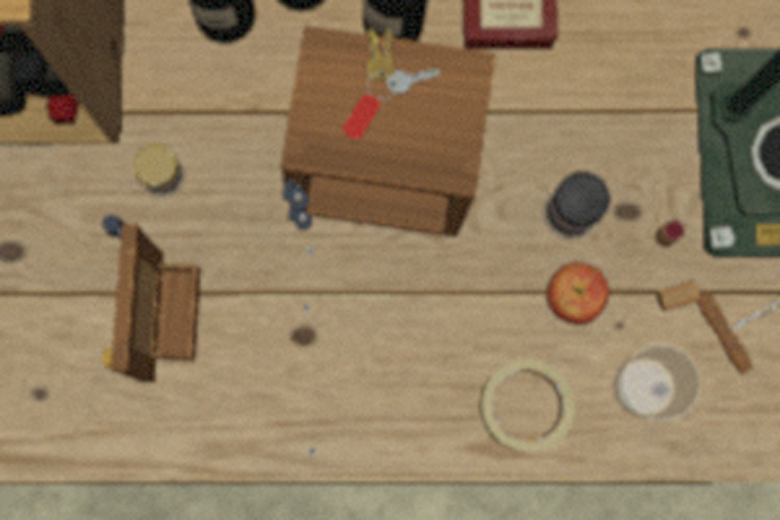

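View pics/sidec.png

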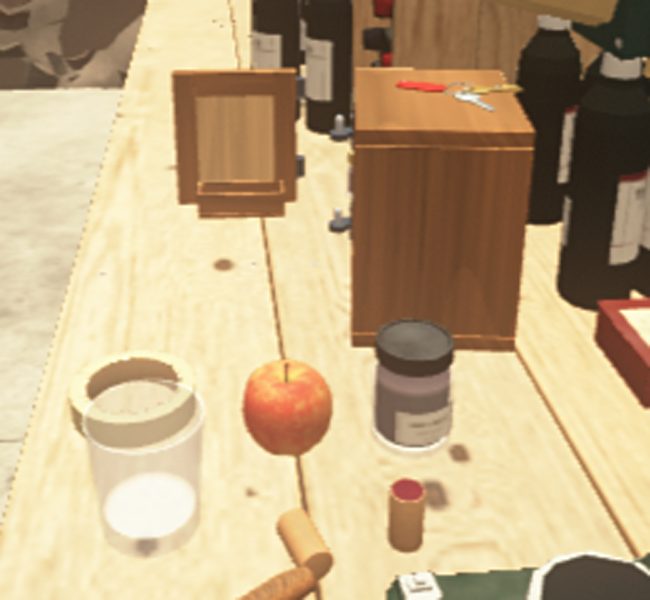

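The top view shows the door at about (245,215) px, standing with its hinge edge away from the robot (+x) and its inner face to -y. The cupboard is at about (340,145) px, with its pintles at about (304,178) px. The door's yaw is already close to the open pose. I'll enlarge the views to pick corners.

Run:
```python
import cv2,numpy as np
def crop(f,x,y,w,h,s):
    c=cv2.resize(cv2.imread(f)[y:y+h,x:x+w],None,fx=s,fy=s,interpolation=cv2.INTER_CUBIC)
    for i in range(0,w,10):
        cv2.line(c,(i*s,0),(i*s,6),(0,0,255),1); 
        cv2.putText(c,str(x+i),(i*s,16),0,.33,(255,0,255),1)
    for j in range(0,h,10):
        cv2.line(c,(0,j*s),(6,j*s),(0,0,255),1); cv2.putText(c,str(y+j),(8,j*s+4),0,.33,(255,0,255),1)
    return c
def mont(a,b,o):
    H=max(a.shape[0],b.shape[0]); z=[np.vstack([k,np.zeros((H-k.shape[0],k.shape[1],3),np.uint8)]) for k in (a,b)]
    cv2.imwrite(o,np.hstack(z)); print(np.hstack(z).shape)
mont(crop("pics/top0.png",226,178,45,75,7),crop("pics/top0.png",296,106,86,90,5),"pics/m1.png")
mont(crop("pics/side0.png",264,162,62,70,6),crop("pics/side0.png",328,162,90,122,4),"pics/m2.png")
```

```text
(525, 745, 3)
(488, 732, 3)
```

View pics/m1.png

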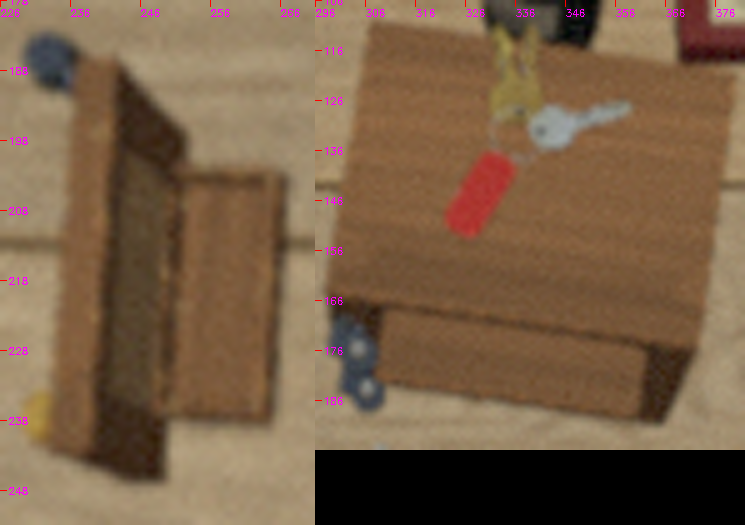

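View pics/m2.png

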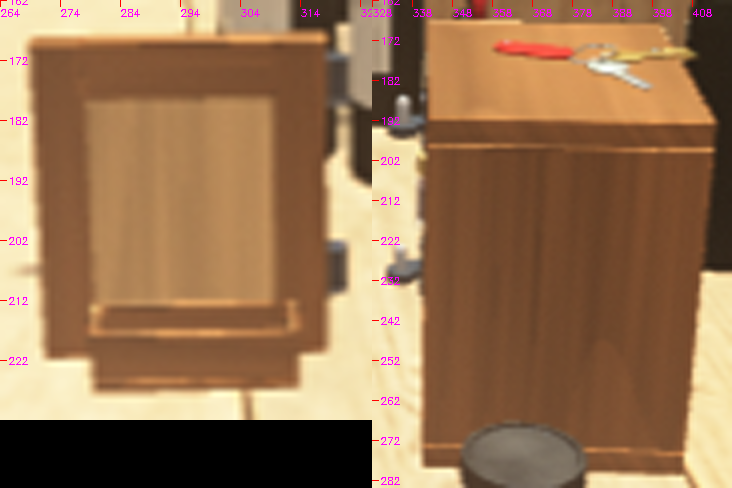

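```bash
cat > fit.py <<'E'
import numpy as np
from scipy.optimize import least_squares
def T(p,X):
    c,s=np.cos(p[2]),np.sin(p[2]); X=np.asarray(X)/1000.
    return np.c_[p[0]+c*X[:,0]-s*X[:,1],p[1]+s*X[:,0]+c*X[:,1],X[:,2]+(p[3] if len(p)>3 else 0)]
def proj(cam,X):
    C=X@np.asarray(cam["R"]).T+cam["t"]
    return np.c_[cam["fx"]*C[:,0]/C[:,2]+cam["cx"],cam["fy"]*C[:,1]/C[:,2]+cam["cy"]]
def fit(obs,p0,verbose=True):
    """obs: list of (cam, model pts mm, pixels)"""
    f=lambda p:np.concatenate([(proj(c,T(p,X))-u).ravel() for c,X,u in obs])
    s=least_squares(f,p0,loss="soft_l1",f_scale=.7)
    if verbose:
        for c,X,u in obs: print(np.round(proj(c,T(s.x,X))-u,1).tolist())
    return s.x
def px(P,s,ox,oy,dx=0):
    P=np.array(P,float); return np.c_[ox+(P[:,0]-dx+.5)/s-.5,oy+(P[:,1]+.5)/s-.5]
E
python3 - <<'E'
from fit import *; from rig import r
top=r.get_image("top"); side=r.get_image("side")
D1=[(-8,75,172),(8,75,172),(8,-75,172),(-8,-75,172),(52,58,32),(52,-48,32),(8,75,0),(8,-75,0)]
d1=px([(78,57),(116,60),(95,455),(48,447),(287,175),(271,423),(187,133),(165,478)],7,226,178)
D2=[(8,-75,172),(8,75,172),(8,-75,0),(8,75,0),(52,-48,0),(52,58,0),(52,-48,32),(52,58,32)]
d2=px([(32,44),(327,45),(47,357),(328,351),(92,390),(299,387),(90,335),(299,331)],6,264,162)
C1=[(75,97,215),(75,-97,215),(-75,-97,215),(-75,97,215),(-90,79,168),(-90,79,63),(-75,-97,0)]
c1=px([(370,22),(735,72),(694,348),(330,293),(358,348),(367,388),(665,422)],5,296,106,315)
C2=[(-75,-97,215),(75,-97,215),(75,97,215),(-75,-97,0),(75,-97,0),(-90,79,168),(-90,79,63)]
c2=px([(427,124),(716,122),(662,22),(423,467),(684,472),(403,97),(401,252)],4,328,162,372)
for nm,a,b,p0 in (("door",(top,D1,d1),(side,D2,d2),[.5,.2,-1.57]),("cup",(top,C1,c1),(side,C2,c2),[.6,0,-.1])):
    for o in ([a],[b],[a,b]):
        p=fit(o,p0); print(nm,np.round(p,4),np.degrees(p[2]).round(2))
    if nm=="door": d=p; print("top",T(p,[(0,0,172)]),"sock",T(p,[(-23,78,23)]))
    else: print("pintle",T(p,[(-90,79,45)]),"door hung 90:",p[2]-np.pi/2)
E
```

```text
[[-0.1, -0.3], [0.5, -0.5], [-0.5, 0.1], [0.0, 1.0], [-0.6, -1.2], [-0.5, -0.4], [0.8, 0.5], [0.6, 1.3]]
door [ 0.4987  0.2295 -1.6097] -92.23
[[-0.5, -0.4], [0.4, -1.2], [-0.3, 0.1], [0.3, 0.3], [-0.1, 0.2], [0.2, 0.2], [-0.2, -0.2], [0.1, -0.1]]
door [ 0.5012  0.2292 -1.6319] -93.5
[[-0.1, -0.7], [0.6, -0.9], [-0.5, -0.4], [0.0, 0.5], [-0.6, -1.5], [-0.5, -0.8], [0.8, 0.1], [0.6, 0.9]]
[[-0.9, -0.3], [-0.0, -1.3], [-0.7, 0.2], [-0.1, 0.1], [-0.2, 0.4], [0.0, -0.0], [-0.3, -0.1], [-0.0, -0.3]]
door [ 0.4998  0.2295 -1.6108] -92.29
top [[0.49980668 0.22946124 0.172     ]] sock [[0.57866362 0.24932539 0.023     ]]
[[-0.3, -0.7], [0.4, -0.5], [1.1, 0.1], [-1.4, 0.2], [-0.0, -0.0], [0.0, 0.1], [0.0, 1.1]]
cup [ 0.6791 -0.0347 -0.1496] -8.57
[[0.4, -1.8], [0.4, -0.1], [-0.3, 0.1], [-0.5, 0.3], [-0.1, 1.1], [0.0, -0.2], [-0.1, -2.0]]
cup [ 0.6803 -0.0375 -0.1549] -8.87
[[-0.1, -1.1], [0.6, -0.8], [1.3, -0.3], [-1.2, -0.1], [0.2, -0.4], [0.2, -0.2], [0.2, 0.8]]
[[0.3, -2.1], [0.1, -0.5], [-0.8, -0.2], [-0.6, -0.1], [-0.3, 0.6], [-0.4, -0.4], [-0.4, -2.3]]
cup [ 0.68   -0.0353 -0.1499] -8.59
pintle [[0.60283855 0.05621883 0.045     ]] door hung 90: -1.7207227040628454
```

Request:
{"fn": "apply_moves", "kwargs": {
  "targets": [
    {"translation":[0.117,-0.1145,0],"twist":0.02,"gripper":1},
    {"translation":[0.117,-0.1145,0],"twist":0.02,"gripper":1},
    {"translation":[0.117,-0.1145,0],"twist":0.02,"gripper":1},
    {"translation":[0.117,-0.1145,0],"twist":0.02,"gripper":1},
    {"translation":[0.117,-0.1145,0],"twist":0.02,"gripper":1},
    {"translation":[0.117,-0.1145,0],"twist":0.02,"gripper":1},
    {"translation":[0.117,-0.1145,0],"twist":0.02,"gripper":1},
    {"translation":[0.117,-0.1145,0],"twist":0.02,"gripper":1},
    {"translation":[0.117,-0.1145,0],"twist":0.02,"gripper":1},
    {"translation":[0.117,-0.1145,0],"twist":0.02,"gripper":1},
    {"translation":[0.117,-0.1145,0],"twist":0.02,"gripper":1},
    {"translation":[0.117,-0.1145,0],"twist":0.0156,"gripper":1},
    {"translation":[0,0,0],"twist":0,"gripper":1},
    {"translation":[0,0,0],"twist":0,"gripper":1}
  ]
}}

```text
t: 3.9
position: [0.5001, 0.2293, 0.4045]
eef_rot: [180.0, -0.0, 177.6]
ft_force: [0.0, 0.0, -0.6]
opening: 0.0854
gripper_force: 0.0
```

Run:
```python
from fit import *; from rig import r; import cv2
p=r.get_image("wrist"); im=p["frame"].copy()
print(r.read_state()["position"],r.read_state()["eef_rot"], "cam",-np.array(p["R"]).T@p["t"])
D=[(-8,75,172),(8,75,172),(8,-75,172),(-8,-75,172),(52,58,32),(52,-48,32)]
u=proj(p,T([.4998,.2295,-1.6108],D)); print(u.round(1).tolist())
cv2.polylines(im,[np.int32(np.round(u[:4]))],True,(0,255,0),1); cv2.line(im,*[tuple(int(v) for v in k) for k in u[4:]],(0,255,0),1)
cv2.imwrite("pics/w1.png",im)
```

```text
[0.4996086  0.22989868 0.40464405] [ 1.79992555e+02 -2.84909118e-02  1.77705644e+02] cam [0.43524316 0.23230108 0.37390949]
[[336.4, 316.7], [313.0, 316.8], [310.1, 86.3], [338.3, 86.3], [276.0, 223.9], [271.8, 122.7]]
```

View pics/w1.png

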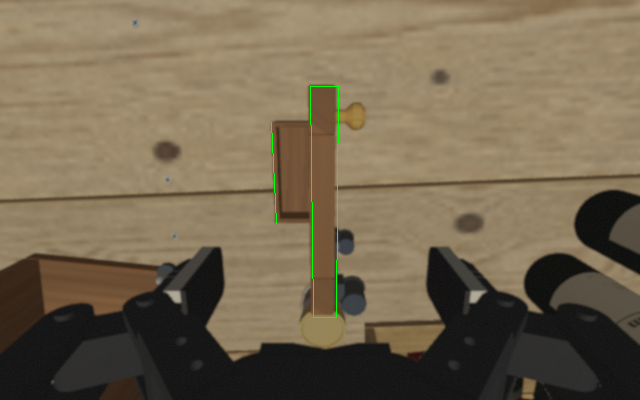

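The wrist view, taken above the door, shows the projected model outline lying on the door's top (310–338 px across, 86–317 px down) to within about 1–2 px. I'll descend and grip.

Request:
{"fn": "apply_moves", "kwargs": {
  "newtons": 60,
  "targets": [
    {"translation":[0,0,-0.09],"gripper":1},
    {"translation":[0,0,-0.09],"gripper":1},
    {"translation":[0,0,-0.09],"gripper":1},
    {"translation":[0,0,-0.09],"gripper":1},
    {"translation":[0,0,-0.09],"gripper":1},
    {"translation":[0,0,0],"gripper":1},
    {"translation":[0,0,0],"gripper":-1},
    {"translation":[0,0,0],"gripper":-1},
    {"translation":[0,0,0],"gripper":-1},
    {"translation":[0,0,0],"gripper":-1},
    {"translation":[0,0,0],"gripper":-1},
    {"translation":[0,0,0],"gripper":-1},
    {"translation":[0,0,0],"gripper":-1},
    {"translation":[0,0,0],"gripper":-1},
    {"translation":[0,0,0],"gripper":-1},
    {"translation":[0,0,0],"gripper":-1}
  ]
}}

```text
validation failed for argument at $.ta...
```

Request:
{"fn": "apply_moves", "kwargs": {
  "newtons": 60,
  "targets": [
    {"translation":[0,0,-0.09],"twist":0,"gripper":1},
    {"translation":[0,0,-0.09],"twist":0,"gripper":1},
    {"translation":[0,0,-0.09],"twist":0,"gripper":1},
    {"translation":[0,0,-0.09],"twist":0,"gripper":1},
    {"translation":[0,0,-0.09],"twist":0,"gripper":1},
    {"translation":[0,0,0],"twist":0,"gripper":1},
    {"translation":[0,0,0],"twist":0,"gripper":-1},
    {"translation":[0,0,0],"twist":0,"gripper":-1},
    {"translation":[0,0,0],"twist":0,"gripper":-1},
    {"translation":[0,0,0],"twist":0,"gripper":-1},
    {"translation":[0,0,0],"twist":0,"gripper":-1},
    {"translation":[0,0,0],"twist":0,"gripper":-1},
    {"translation":[0,0,0],"twist":0,"gripper":-1},
    {"translation":[0,0,0],"twist":0,"gripper":-1}
  ]
}}

```text
t: 5.35
position: [0.5, 0.2296, 0.3152]
eef_rot: [180.0, 0.1, 177.7]
ft_force: [-0.4, -1.6, 5.6]
opening: 0.0154
gripper_force: 59.8
```

Request:
{"fn": "apply_moves", "kwargs": {
  "targets": [
    {"translation":[0,0,0.03],"twist":0,"gripper":-1},
    {"translation":[0,0,0.05],"twist":0,"gripper":-1},
    {"translation":[0,0,0.07],"twist":0,"gripper":-1},
    {"translation":[-0.05,0,0.04],"twist":0,"gripper":-1},
    {"translation":[-0.05,0,0.04],"twist":0,"gripper":-1},
    {"translation":[-0.05,0,0.04],"twist":0,"gripper":-1},
    {"translation":[-0.05,0,0.04],"twist":0,"gripper":-1},
    {"translation":[0,-0.06,0],"twist":0,"gripper":-1},
    {"translation":[0,-0.12,0],"twist":0,"gripper":-1},
    {"translation":[0,-0.12,0],"twist":0,"gripper":-1},
    {"translation":[0,-0.12,0],"twist":0,"gripper":-1},
    {"translation":[0,-0.12,0],"twist":0,"gripper":-1},
    {"translation":[0,-0.12,0],"twist":0,"gripper":-1},
    {"translation":[0,-0.12,0],"twist":0,"gripper":-1},
    {"translation":[0,-0.12,0],"twist":0,"gripper":-1},
    {"translation":[0,-0.06,0],"twist":0,"gripper":-1},
    {"translation":[0,0,0],"twist":0,"gripper":-1},
    {"translation":[0,0,0],"twist":0,"gripper":-1}
  ]
}}

```text
t: 7.15
position: [0.4598, 0.0378, 0.3767]
eef_rot: [180.0, -0.0, 177.7]
ft_force: [-0.8, -0.2, -4.1]
opening: 0.0152
gripper_force: 59.2
```

```bash
cat > look.py <<'E'
from fit import *; from rig import r; import cv2,sys
def look(door,name,boxes,cup=[.68,-.0353,-.1499]):
    """door=(x,y,yaw,z): overlay model of held door (green) and pintles (magenta), montage of top and side crops"""
    D=[(-8,75,172),(8,75,172),(8,-75,172),(-8,-75,172),(8,75,0),(8,-75,0)]
    out=[]
    for v,(x,y,w,h,s) in boxes.items():
        p=r.get_image(v); c=cv2.resize(p["frame"][y:y+h,x:x+w],None,fx=s,fy=s,interpolation=cv2.INTER_CUBIC)
        g=lambda u:np.int32(np.round((u-[x,y]+.5)*s-.5))
        a=g(proj(p,T(door,D)))
        for i,j in ((0,1),(1,2),(2,3),(3,0),(1,4),(4,5),(5,2)): cv2.line(c,tuple(map(int,a[i])),tuple(map(int,a[j])),(0,255,0),1)
        for X,pp,col in (([(-23,78,23),(-23,78,48),(-23,78,128),(-23,78,153)],door,(0,255,255)),([(-90,79,45),(-90,79,63),(-90,79,150),(-90,79,168)],cup,(255,0,255))):
            b=g(proj(p,T(pp,X)))
            for i in (0,2): cv2.line(c,tuple(map(int,b[i])),tuple(map(int,b[i+1])),col,1)
        out.append(c)
    H=max(k.shape[0] for k in out); out=[np.vstack([k,np.zeros((H-k.shape[0],k.shape[1],3),np.uint8)]) for k in out]
    cv2.imwrite(name,np.hstack(out)); print(np.hstack(out).shape, r.read_state()["position"],r.read_state()["eef_rot"],r.read_state()["ft_force"])
E
python3 - <<'E'
from look import *
s=r.read_state(); p=s["position"]
look([p[0],p[1],-1.6108+np.radians(s["eef_rot"][2]-177.7),p[2]-.315],"pics/l1.png",{"top":(280,160,80,100,5),"side":(255,150,100,110,4)})
E
```

```text
(500, 800, 3) [0.4598148  0.03828278 0.37666811] [ 1.79982704e+02 -1.24851511e-02  1.77769568e+02] [ 0.22589543  0.49723421 -4.21003403]
```

View pics/l1.png

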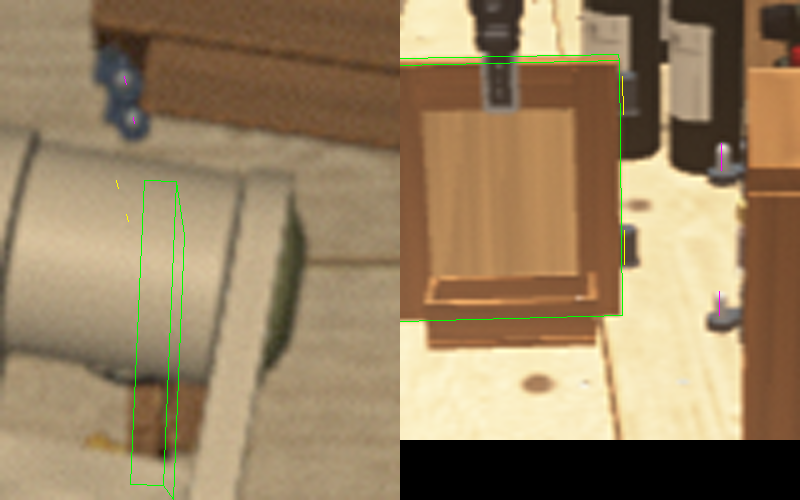

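The side view shows the held door tracking the model to within about 1 px: hinge edge at 620, pintles at (727,150) and (722,300) in the crop. The arm hides the top view. I'll move forward over the pintles and stop just above the tips.

Request:
{"fn": "apply_moves", "kwargs": {
  "targets": [
    {"translation":[0.05,-0.008,0],"twist":0,"gripper":-1},
    {"translation":[0.08,0,0],"twist":0,"gripper":-1},
    {"translation":[0.08,0,0],"twist":0,"gripper":-1},
    {"translation":[0.07,0,0],"twist":0,"gripper":-1},
    {"translation":[0.04,0,0],"twist":0,"gripper":-1},
    {"translation":[0,0,-0.02],"twist":0,"gripper":-1},
    {"translation":[0,0,-0.02],"twist":0,"gripper":-1},
    {"translation":[0,0,-0.02],"twist":0,"gripper":-1},
    {"translation":[0,0,0],"twist":0,"gripper":-1},
    {"translation":[0,0,0],"twist":0,"gripper":-1}
  ]
}}

```text
t: 8.25
position: [0.5237, 0.0361, 0.3648]
eef_rot: [180.0, -0.0, 177.7]
ft_force: [-0.1, 0.6, -5.1]
opening: 0.0153
gripper_force: 59.1
```

Run:
```python
from look import *
s=r.read_state(); p=s["position"]
look([p[0],p[1],-1.6108+np.radians(s["eef_rot"][2]-177.7),p[2]-.315],"pics/l2.png",{"top":(290,140,50,60,7),"side":(305,160,55,75,8)})
```

```text
(600, 790, 3) [0.52382112 0.03604477 0.36496571] [-1.79997169e+02  2.80206811e-02  1.77720695e+02] [ 0.1987206   0.24743268 -4.4661063 ]
```

View pics/l2.png

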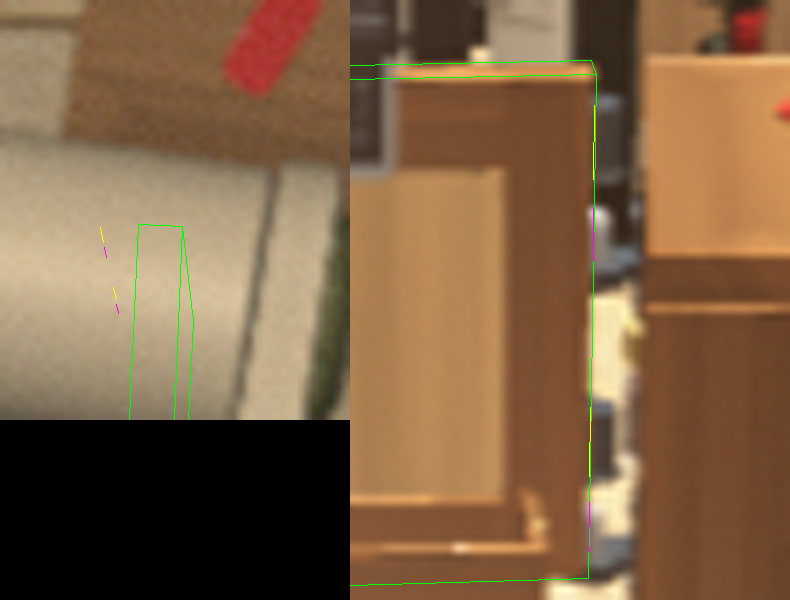

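The side view shows the sockets right above the pintles. The tubes' right edge is at about 620 and the pintles' right edges are at about 610 and 603, so both axes agree with the model to about 1 mm. I'll lower gently and watch the force.

Request:
{"fn": "apply_moves", "kwargs": {
  "targets": [
    {"translation":[0.003,0,-0.02],"twist":0,"gripper":-1},
    {"translation":[0,0,-0.02],"twist":0,"gripper":-1},
    {"translation":[0,0,-0.02],"twist":0,"gripper":-1},
    {"translation":[0,0,-0.01],"twist":0,"gripper":-1},
    {"translation":[0,0,0],"twist":0,"gripper":-1}
  ]
}}

```text
t: 8.85
position: [0.5245, 0.036, 0.3503]
eef_rot: [180.0, -0.0, 177.7]
ft_force: [0.5, -0.2, -5.0]
opening: 0.0151
gripper_force: 59.1
```

Request:
{"fn": "apply_moves", "kwargs": {
  "targets": [
    {"translation":[0,0,-0.02],"twist":0,"gripper":-1},
    {"translation":[0,0,-0.015],"twist":0,"gripper":-1},
    {"translation":[0,0,-0.015],"twist":0,"gripper":-1},
    {"translation":[0,0,0],"twist":0,"gripper":-1}
  ]
}}

```text
t: 9.25
position: [0.5246, 0.0359, 0.3403]
eef_rot: [-180.0, -0.0, 177.7]
ft_force: [0.9, -0.7, -5.1]
opening: 0.0149
gripper_force: 58.9
```

Request:
{"fn": "apply_moves", "kwargs": {
  "targets": [
    {"translation":[0,0,-0.008],"twist":0,"gripper":-1},
    {"translation":[0,0,-0.006],"twist":0,"gripper":-1},
    {"translation":[0,0,0],"twist":0,"gripper":-1}
  ]
}}

```text
t: 9.55
position: [0.5246, 0.036, 0.3379]
eef_rot: [-180.0, 0.0, 177.7]
ft_force: [0.3, -2.0, -4.7]
opening: 0.0151
gripper_force: 59.2
```

Request:
{"fn": "apply_moves", "kwargs": {
  "targets": [
    {"translation":[0,0,-0.005],"twist":0,"gripper":-1},
    {"translation":[0,0,-0.005],"twist":0,"gripper":-1},
    {"translation":[0,0,0],"twist":0,"gripper":-1}
  ]
}}

```text
t: 9.85
position: [0.5244, 0.036, 0.3367]
eef_rot: [-180.0, 0.1, 177.7]
ft_force: [-3.5, -2.4, 5.1]
opening: 0.0153
gripper_force: 60.3
```

Request:
{"fn": "apply_moves", "kwargs": {
  "targets": [
    {"translation":[0,0,0],"twist":0,"gripper":-1},
    {"translation":[0,0,0],"twist":0,"gripper":-1},
    {"translation":[0,0,0],"twist":0,"gripper":-0.4},
    {"translation":[0,0,0],"twist":0,"gripper":0},
    {"translation":[0,0,0],"twist":0,"gripper":0.3},
    {"translation":[0,0,0],"twist":0,"gripper":0.3},
    {"translation":[0,0,0],"twist":0,"gripper":0.3},
    {"translation":[0,0,0.1],"twist":0,"gripper":0.3},
    {"translation":[0,0,0.15],"twist":0,"gripper":0.3},
    {"translation":[0,0,0.15],"twist":0,"gripper":0.3},
    {"translation":[0,0,0.15],"twist":0,"gripper":0.3},
    {"translation":[-0.1,0.2,0],"twist":0,"gripper":-1},
    {"translation":[-0.1,0.2,0],"twist":0,"gripper":-1},
    {"translation":[-0.1,0.2,0],"twist":0,"gripper":-1},
    {"translation":[0,0.2,0],"twist":0,"gripper":-1},
    {"translation":[0,0,0],"twist":0,"gripper":-1},
    {"translation":[0,0,0],"twist":0,"gripper":-1}
  ]
}}

```text
t: 11.55
position: [0.4644, 0.1966, 0.4458]
eef_rot: [-180.0, -0.0, 177.8]
ft_force: [0.6, -0.5, -0.5]
opening: 0.0003
gripper_force: 0.0
```

Run:
```python
from look import *
look([.5244,.036,-1.6108,.022],"pics/l3.png",{"top":(270,135,75,105,5),"side":(275,160,75,85,5)})
```

```text
(525, 750, 3) [0.46477743 0.19532483 0.44578606] [-1.79982141e+02 -1.33265293e-02  1.77674992e+02] [0.70233493 0.08781391 0.20485627]
```

View pics/l3.png

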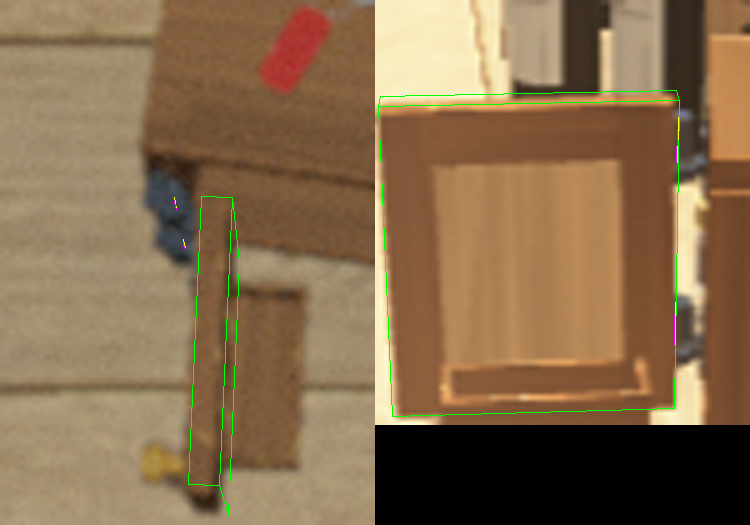

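Top and side views both show the door standing seated on its brackets, upright and matching the seated model at z = 22 mm. Next I'll work out the arc for pushing it shut.

Run:
```python
from fit import *
P=np.array([.6033,.0561]); ps0=-1.6108; tot=-.1499-ps0
pts=[]
for i,f in enumerate(np.linspace(0,1,19)):
    a=ps0+f*tot; d=f*tot; h=14.5*abs(np.cos(d))+11*abs(np.sin(d))
    if i==0: h+=15
    v=np.array([23-8-h,-78-45])/1000; c,s=np.cos(a),np.sin(a)
    pts.append(P+[c*v[0]-s*v[1],s*v[0]+c*v[1]])
pts=np.array(pts); print(pts.round(4).tolist()); print((np.diff(pts,axis=0)/.2).round(3).tolist())
print((pts[0]-[.4646,.196])/.2)
```

```text
[[0.481, 0.0755], [0.4804, 0.0514], [0.4811, 0.0422], [0.4825, 0.0329], [0.4846, 0.0237], [0.4875, 0.0146], [0.4911, 0.0056], [0.4955, -0.0032], [0.5006, -0.0117], [0.5065, -0.0198], [0.5131, -0.0275], [0.5204, -0.0348], [0.5283, -0.0415], [0.537, -0.0475], [0.5461, -0.0528], [0.5558, -0.0574], [0.566, -0.0611], [0.5765, -0.064], [0.5874, -0.0659]]
[[-0.003, -0.121], [0.003, -0.046], [0.007, -0.046], [0.011, -0.046], [0.014, -0.046], [0.018, -0.045], [0.022, -0.044], [0.026, -0.042], [0.029, -0.041], [0.033, -0.039], [0.037, -0.036], [0.04, -0.033], [0.043, -0.03], [0.046, -0.027], [0.049, -0.023], [0.051, -0.019], [0.053, -0.014], [0.054, -0.01]]
[ 0.08189152 -0.60246231]
```

Request:
{"fn": "apply_moves", "kwargs": {
  "targets": [
    {"translation":[0.02,-0.15,0],"twist":0,"gripper":-1},
    {"translation":[0.02,-0.15,0],"twist":0,"gripper":-1},
    {"translation":[0.02,-0.15,0],"twist":0,"gripper":-1},
    {"translation":[0.022,-0.152,0],"twist":0,"gripper":-1},
    {"translation":[0,0,-0.12],"twist":0,"gripper":-1},
    {"translation":[0,0,-0.12],"twist":0,"gripper":-1},
    {"translation":[0,0,-0.12],"twist":0,"gripper":-1},
    {"translation":[0,0,-0.12],"twist":0,"gripper":-1},
    {"translation":[0,-0.04,0],"twist":0,"gripper":-1},
    {"translation":[0,-0.04,0],"twist":0,"gripper":-1},
    {"translation":[-0.003,-0.041,0],"twist":0,"gripper":-1},
    {"translation":[0.003,-0.046,0],"twist":0,"gripper":-1},
    {"translation":[0.007,-0.046,0],"twist":0,"gripper":-1},
    {"translation":[0.011,-0.046,0],"twist":0,"gripper":-1},
    {"translation":[0.014,-0.046,0],"twist":0,"gripper":-1},
    {"translation":[0.018,-0.045,0],"twist":0,"gripper":-1}
  ]
}}

```text
t: 13.25
position: [0.4912, 0.0048, 0.35]
eef_rot: [-180.0, 0.0, 177.7]
ft_force: [0.1, 0.5, -0.4]
opening: 0.0001
gripper_force: 0.2
```

Request:
{"fn": "apply_moves", "kwargs": {
  "targets": [
    {"translation":[0.022,-0.044,0],"twist":0,"gripper":-1},
    {"translation":[0.026,-0.042,0],"twist":0,"gripper":-1},
    {"translation":[0.029,-0.041,0],"twist":0,"gripper":-1},
    {"translation":[0.033,-0.039,0],"twist":0,"gripper":-1},
    {"translation":[0.037,-0.036,0],"twist":0,"gripper":-1},
    {"translation":[0.04,-0.033,0],"twist":0,"gripper":-1},
    {"translation":[0.043,-0.03,0],"twist":0,"gripper":-1},
    {"translation":[0.046,-0.027,0],"twist":0,"gripper":-1},
    {"translation":[0.049,-0.023,0],"twist":0,"gripper":-1},
    {"translation":[0.051,-0.019,0],"twist":0,"gripper":-1},
    {"translation":[0.04,-0.012,0],"twist":0,"gripper":-1},
    {"translation":[0,0,0],"twist":0,"gripper":-1}
  ]
}}

```text
t: 14.45
position: [0.575, -0.0639, 0.3496]
eef_rot: [-180.0, 0.0, 177.7]
ft_force: [-0.5, -0.2, -0.2]
opening: 0.0001
gripper_force: 0.0
```

Request:
{"fn": "apply_moves", "kwargs": {
  "targets": [
    {"translation":[0.02,-0.003,0],"twist":0,"gripper":-1},
    {"translation":[0.02,-0.003,0],"twist":0,"gripper":-1},
    {"translation":[0.015,-0.002,0],"twist":0,"gripper":-1},
    {"translation":[0,0,0],"twist":0,"gripper":-1}
  ]
}}

```text
t: 14.85
position: [0.5854, -0.0651, 0.3499]
eef_rot: [-180.0, 0.0, 177.7]
ft_force: [-0.0, 0.5, 0.2]
opening: -0.0002
gripper_force: 0.0
```

Request:
{"fn": "apply_moves", "kwargs": {
  "targets": [
    {"translation":[0.01,-0.001,0],"twist":0,"gripper":-1},
    {"translation":[0.01,-0.001,0],"twist":0,"gripper":-1},
    {"translation":[0.005,0,0],"twist":0,"gripper":-1},
    {"translation":[0,0,0],"twist":0,"gripper":-1}
  ]
}}

```text
t: 15.25
position: [0.5882, -0.0653, 0.3499]
eef_rot: [180.0, -0.5, 177.7]
ft_force: [-19.9, -0.1, 8.3]
opening: -0.0003
gripper_force: 9.8
```

The push met the batten at about 20 N. I'll back off and check.

Request:
{"fn": "apply_moves", "kwargs": {
  "targets": [
    {"translation":[-0.02,0,0],"twist":0,"gripper":-1},
    {"translation":[-0.1,0,0],"twist":0,"gripper":-1},
    {"translation":[-0.15,0,0.05],"twist":0,"gripper":-1},
    {"translation":[-0.2,0,0.2],"twist":0,"gripper":-1},
    {"translation":[-0.1,0.2,0.1],"twist":0,"gripper":-1},
    {"translation":[-0.05,0.2,0],"twist":0,"gripper":-1},
    {"translation":[0,0.2,0],"twist":0,"gripper":-1},
    {"translation":[0,0.2,0],"twist":0,"gripper":-1},
    {"translation":[0,0.2,0],"twist":0,"gripper":-1},
    {"translation":[0,0,0],"twist":0,"gripper":-1},
    {"translation":[0,0,0],"twist":0,"gripper":-1}
  ]
}}

```text
t: 16.35
position: [0.4706, 0.1349, 0.4153]
eef_rot: [-180.0, 0.0, 177.8]
ft_force: [0.2, 0.8, 0.6]
opening: 0.0002
gripper_force: 0.0
```

Run:
```python
from look import *
c,s=np.cos(-.1499),np.sin(-.1499)
look([.68+c*-.067-s*.001,-.0353+s*-.067+c*.001,-.1499,.022],"pics/l4.png",{"top":(285,100,105,105,4),"side":(310,150,110,140,3)})
```

```text
(420, 750, 3) [0.47087545 0.13372541 0.41530366] [-1.79986045e+02  8.59633454e-03  1.77678275e+02] [ 0.25888525  0.02194045 -0.19397132]
```

View pics/l4.png

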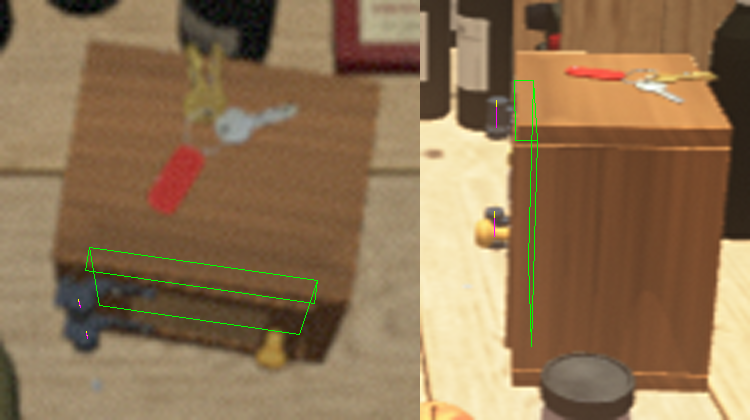

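The top and side views show the door flush in the front, with the sockets on the pintles and only the knob standing out at (272,345) in the crop. The finger also stopped within 1 mm of the computed shut position. I'll hand it in.

```bash
python3 -c "
from rig import r
print(r.job_done())"
```

```text
the job is handed in; nothing more can be done
None
```

The door is back on both pintles, fully seated and pushed shut against its stop. The other things were not touched, and I handed the job in at about 16.5 s; no verdict was shown.

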